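# Stack the sorting dishes and hold the lens over them for the last look

### The arm

A 6-joint arm with a two-finger parallel gripper is mounted at the origin on a cart in front of the work surface, level with it; the furniture and walls round the work are solid. World frame = base frame: x ahead of the robot, y to its left, z up, the work surface at z = 0. Lengths are in m, angles in rad, forces in N, time in s.
With the tool pointing down it reaches from about 0.35 to 0.975 m from the base axis. Payload 4.9 kg.
Tool frame: the origin (TCP) lies midway between the tips of the shut fingers; the grasp point (between the pads) lies 19 mm behind it; z points along the fingers, y is the line along which they close (so a half turn about z gives the same grasp; the last joint's range is limited). The gripper opens to 85 mm and grips with 20 to 120 N. Pads are 22 mm wide; open, the fingers measure 114 mm over their backs; the gripper's body (76 mm by 85 mm) begins 54 mm behind the grasp point. The pads swing forward as they close: fully open they stand 13 mm farther back than shut.
Start: joints at [-1.376, 0.053, 1.613, -0, 1.476, -0.119], TCP at [0.193, -0.594, 0.231] pointing down, gripper open.
Joint ranges: [-3.01, 3.01], [-1.01, 2.22], [0.06, 2.58], [-1.02, 4.17], [0.09, 2.62], [-3.14, 3.14]. Speed limits (rad/s): [2.57, 2.57, 3.14, 3.14, 3.14, 3.14].

### API

Orientations are given as a unit quaternion [w, x, y, z].
In Python, from plant import state, grab_frame, camera_info, job_done, spot_in, masks_of, pinpoint gives the robot as it stands.
- The arm moves only by the shell command python3 -m handwheel 'ROWS' [OPENING]. ROWS is JSON, a list that holds one entry, the list of rows, each a list of 6 numbers: the shift along the world's x, y, z in m, then the turn, a rotation vector about the world's x, y, z in degrees. In form: [[[tx, ty, tz, ax, ay, az], ...]]. A call has 1 to 20 rows; each row shifts and turns the commanded pose from where the row before left it; what a row does not reach is not made up. A row lasts 1/12 s, in which the tool goes at most 41.7 mm and 7.16 degrees, less where a joint would pass 70% of its speed; a pose out of reach is approached as far as the arm can. A call is refused whole if a number of a shift passes 0.0417 or a number of a turn 7.16, either way. A call with a gripper value outside its range is refused whole. OPENING is the opening, from 0 (shut) to 1 (fully open), set as the call begins (- or left out, the last holds). The fingers move at their own pace and stop on an object; the grip force is fixed at half the most. Time passes only in rows, so rows that do not move let the fingers close. It gives the time, the measured TCP pose, the force, the opening and the grip force at its end, in the units of the state.
- state(): the state, without advancing time (a new reading comes with each control period).
- grab_frame(name): name is "scene" or "side" or "wrist"; returns (picture, depth): 420x560x3 uint8, blue, green, red; 420x560 float32, m along the optical axis (not along the pixel's ray), 0 where there is no reading.
- camera_info(name): a dict with "fx", "fy", "cx", "cy" (pixels), "T" (4x4, takes a point from camera to world coordinates). Camera axes: x right, y up, looking along -z (the intrinsics and any distortion apply to the point x, -y, -z); pixel columns grow to the right and rows downward; lengths in m; the calibration is good to about 2 mm. The wrist camera is an equidistant fisheye: a pixel r from the principal point sees the ray r / f radians off the axis. A picture is of the moment at which its call begins: read the wrist's pose just before it. camera_info takes no time and is no camera call; for the wrist camera it gives the pose at the moment of the call.
- job_done(): hands the job in; it is judged then, once.
Trained networks look in the newest picture that a camera, given by its name, has taken for a name from the list of things; names that differ only in an ending like _2 or _b are one class to them, and where a whole thing is asked for, a point or a joint stands for the part that bears it (a point fixed in the world has none). Each returns a list of dicts, best first, with "conf" (0 to 1); they miss things now and then, are a little off and sometimes report something else, mostly with a low value. They report only what shows in the picture. A call takes as long as a camera call. They do not tell look-alikes from the thing itself.
- spot_in(camera, thing): "box" ([left, top, width, height] in pixels, round what is visible of it).
- masks_of(camera, thing): "region" (420x560 bool, what is visible of it) and "box" ([left, top, width, height] in pixels, round what is visible of it).
- pinpoint(camera, thing): "position" ([column, row] in pixels: a listed point, or the origin of a listed thing).
The state is a dict: "time": time; "joint_pos": joint angles; "joint_vel": joint speeds; "joint_efforts": joint torques, N m; "tool_pos": TCP position; "tool_rot": TCP orientation; "contact_force": force on the tool from outside, world axes, zero at the start; "ft_torque": the same for the moment, N m; "gripper_width": opening from 0.0 (shut) to 1.0 (fully open); "grasp_force": force on a finger pad.
Only numpy, scipy, OpenCV 4.12 (cv2) and the standard library are available. Lean on these libraries where they do the work, as an engineer would, in place of code of your own. Each camera call takes 0.05 s, during which the arm holds its last target. There are 200 camera calls.

### The job

The grain is sorted: stack the two clear round dishes squarely, either one on top of the other on the worktop, keeping them level so that no kernels spill, so that the upper dish covers the lower. Then draw the hand lens out of its sloping holder and turn it level, and hold it still over the stack with the glass centred above the top dish and about 4 cm clear of it, as you would to look over the kernels. The program finishes while the gripper is still holding the lens there; leave the other things on the bench where they are.

Things in the scene. Friction and masses are not known exactly. Their poses are not given: they have to be found in the camera images.
- petri_0_mid (a point): centre, 7 mm above the underside, of a clear round open dish with whitish milled kernels fixed on its floor; 68 mm outside diameter, 14 mm high, thin wall, flat underside that rests on the other's rim (centres then 14 mm apart in height), 0.03 to 0.06 kg; z axis up. Take it across its outside. Both dishes have the same size; they stand left of the lens holder, in either order.
- petri_1_mid (a point): centre, 7 mm above the underside, of a clear round open dish with yellowish kernels in the husk fixed on its floor; 68 mm outside diameter, 14 mm high, thin wall, flat underside that rests on the other's rim (centres then 14 mm apart in height), 0.03 to 0.06 kg; z axis up. Take it across its outside. Both dishes have the same size; they stand left of the lens holder, in either order.
- lens_glass (a point): centre of the hand lens's glass, half-way through. Flat lens: round metal ring 45 mm across, 9 mm thick, with a straight black handle 12 mm wide (x), 8 mm thick (z), 63 mm long; 108 mm over all, 0.02 to 0.05 kg. +y points from handle to glass, x across the handle, z square to the glass. The handle runs from 22 to 86 mm from here towards -y. At the start the ring is in the holder's pocket.
- lens_handle (a point): middle of the lens's handle (half-way along, across and through), 54 mm from the centre of the glass; same axes as lens_glass. In the holder the handle slopes up at 45 degrees, wholly outside the pocket with free space round it: its middle is about 72 mm above the worktop, its upper end about 94 mm.
- pocket_floor (a point): middle of the inner floor of the holder's pocket, 18 mm above the worktop; axes of the holder. The pocket slopes at 45 degrees, inside 48 mm wide and 12 mm thick; the lens ring stands in it, lower edge on this floor, with 1.5 mm play at each side and 3 mm in thickness. Back wall, under the lens, 48 mm long, front lip 24 mm, walls 4 mm.
- holder: the lens holder, fixed to the worktop: a pale metal foot plate 104 x 78 x 7 mm with a bare sheet-metal pocket on it. Origin on the worktop, z up. The pocket and the lens's handle lean up towards the holder's -x, roughly to the robot: the way out is (-0.71, 0, 0.71) in its frame; after 50 mm along it the ring is clear of the pocket.
- tweezers: steel tweezers 148 mm long lying on the bench in front of the lens holder, a bystander; origin at its underside
- marker: a marker pen 135 mm long lying on the bench, a bystander; origin at its underside
- moisture_dish_1: a lone closed round metal moisture dish, 61 mm across, 26 mm high, a bystander to the right of the lens holder; origin at its underside
- vial_a: a capped sample vial, 33 mm across, 78 mm high, standing behind the dishes, a bystander; origin at its underside
- vial_b: another such vial beside it, a bystander; origin at its underside
Not all that is in view belongs to the job. Leave any red or turquoise look-alike of the part that bears petri_0_mid alone.

How it is judged:
On the way, in this order (a step that is already met when the one before it is completed fails the run):
1. the two dishes are stacked squarely and let go, while the lens is still in its holder (horizontal distance between petri_0_mid and petri_1_mid below 0.006 m and distance between petri_0_mid and petri_1_mid between 0.011 and 0.0175 m and angle between each of petri_0_mid, petri_1_mid's own z axis and vertical below 0.1 rad and height (world z) of any of petri_0_mid, petri_1_mid below 0.011 m and contact force between each of petri_0, petri_1 and the fingers below 0.05 N and distance between lens_glass and pocket_floor below 0.04 m), for 0.2 s.
2. the lens is drawn out of the pocket in the gripper (distance between lens_glass and pocket_floor above 0.1 m and contact force between lens and the fingers above 0.5 N), for 0.1 s.
At the end, for the whole second after the job is handed in: Dishes stacked on the worktop, axes within 6 mm, level within 6 degrees, untouched by the fingers; the gripper alone holds the lens, at rest, level within 15 degrees, its glass within 18 mm of the stack's axis and its middle 20 to 72 mm above the top rim (48 to 100 mm above the worktop) (all of step 2 and horizontal distance between petri_0_mid and petri_1_mid below 0.006 m and distance between petri_0_mid and petri_1_mid between 0.011 and 0.0175 m and angle between each of petri_0_mid, petri_1_mid's own z axis and vertical below 0.1 rad and height (world z) of any of petri_0_mid, petri_1_mid below 0.011 m and contact force between each of petri_0, petri_1 and the fingers below 0.05 N and horizontal distance between lens_glass and petri_0_mid below 0.018 m and horizontal distance between lens_glass and petri_1_mid below 0.018 m and height (world z) of lens_glass between 0.048 and 0.1 m and angle between the z axis of lens_glass and the z axis of holder, either way round below 0.26 rad and contact force between lens and petri_0 below 0.02 N and contact force between lens and petri_1 below 0.02 N and contact force between lens and holder below 0.02 N and linear speed of lens below 0.03 m/s); the arm keeps its last pose, push and grip.
It fails at once if a sorting dish is tipped so far that its kernels spill (over 30 degrees) (angle between any of petri_0_mid, petri_1_mid's own z axis and vertical above 0.52 rad).
It fails at once if one of the loose things that are not part of the job is shifted by more than 4 cm (distance of any of tweezers, marker, moisture_dish_1, vial_a, vial_b from where it was at the start of the episode above 0.04 m).
It also fails if it takes over 58 s, if anything falls off the work surface, if the arm or the gripper's body presses on something with over 40 N, if the wrist force passes 120 N, or if a joint passes its speed limit or range.

## Working session

There is one attempt and no reset: what is moved stays moved. The work goes in short steps, Python scripts to look and compute and a shell command to move; the robot and the scene stay as the last step left them, time stands still between calls to the robot, and variables do not carry over. Pictures are saved under pics/ and viewed, at most 13 in all, crops included, and the job is handed in when it is done.

```bash
mkdir -p pics; ls
cat > h.py <<'E'
import numpy as np, cv2
from plant import *
def ray(cam,px,ci=None):
    ci=ci or camera_info(cam);T=np.array(ci["T"]);x=(px[0]-ci["cx"])/ci["fx"];y=(px[1]-ci["cy"])/ci["fy"]
    if cam=="wrist":
        r=np.hypot(x,y);s=np.sin(r)/r if r>1e-9 else 1;d=np.array([x*s,-y*s,-np.cos(r)])
    else: d=np.array([x,-y,-1.])
    return T[:3,3],T[:3,:3]@d
def atz(cam,px,z,ci=None):
    o,d=ray(cam,px,ci);return o+d*(z-o[2])/d[2]
def tri(a,b):
    (o1,d1),(o2,d2)=a,b
    A=np.stack([d1,-d2],1);s=np.linalg.lstsq(A,o2-o1,rcond=None)[0]
    p,q=o1+s[0]*d1,o2+s[1]*d2;return (p+q)/2,np.linalg.norm(p-q)
E
python3 - <<'E'
from h import *
print(state()); 
for c in("scene","side"):
    im,d=grab_frame(c);cv2.imwrite(f"pics/{c}0.png",im);ci=camera_info(c);print(c,{k:np.round(v,3).tolist() for k,v in ci.items() if k!='name' and not isinstance(v,str)})
    for t in("petri_0_mid","petri_1_mid","lens_glass","lens_handle","pocket_floor","holder","tweezers","vial_a","marker","moisture_dish_1"):
        for r in pinpoint(c,t)[:3]: print(c,t,np.round(r["position"],1),round(r["conf"],2),np.round(atz(c,r["position"],0.007),3)[:2])
E
```

```text
pics
{'time': 0.0, 'joint_pos': array([-1.37599592e+00,  5.33427815e-02,  1.61429567e+00, -1.15916101e-05,
        1.47603839e+00, -1.19006923e-01]), 'joint_vel': array([ 1.45733961e-03,  1.02522837e-06,  1.28582491e-03, -1.43191725e-03,
       -7.37090692e-04, -1.26377946e-03]), 'joint_efforts': array([-9.87126941e-05, -3.93672502e+01, -3.70179319e+01, -8.88870409e-05,
        7.08683452e-03,  1.17348478e-06]), 'tool_pos': array([ 0.19279587, -0.59385334,  0.23007077]), 'tool_rot': array([-1.04112883e-03,  9.87715230e-01,  1.56261124e-01, -4.52476645e-05]), 'contact_force': array([-0.24617422, -0.16854048, -0.39495763]), 'ft_torque': array([0.00077747, 0.00271248, 0.05719765]), 'grasp_force': 0.0, 'gripper_width': 1.0031425033997678}
scene {'fx': 491.622, 'fy': 491.622, 'cx': 284.446, 'cy': 210.424, 'T': [[0.594, 0.408, -0.693, -0.173], [-0.804, 0.279, -0.524, -0.638], [-0.021, 0.869, 0.494, 0.585], [0.0, 0.0, 0.0, 1.0]]}
scene petri_0_mid [229.4 221.8] 0.92 [0.525 0.049]
scene petri_0_mid [162.1 240.1] 0.88 [0.384 0.118]
scene petri_0_mid [262.2 233.1] 0.65 [ 0.53  -0.044]
scene pe
[... 932 characters left out ...]
}
side petri_0_mid [269.7 247.4] 0.95 [ 0.53  -0.048]
side petri_0_mid [232.3 284.2] 0.89 [0.525 0.063]
side petri_0_mid [264.3 349.2] 0.7 [0.388 0.117]
side petri_1_mid [373.4 164.8] 0.42 [ 0.511 -0.38 ]
side lens_glass [327.  199.1] 0.73 [ 0.525 -0.227]
side lens_glass [323.5 194.4] 0.67 [ 0.539 -0.232]
side lens_handle [340.9 194.5] 0.53 [ 0.51  -0.258]
side pocket_floor [322.7 193.8] 0.96 [ 0.542 -0.232]
side holder [328.4 203.2] 0.74 [ 0.515 -0.22 ]
side tweezers [347.  244.3] 0.81 [ 0.418 -0.161]
side vial_a [159.7 255.6] 0.81 [0.681 0.117]
side vial_a [156.  235.1] 0.66 [0.726 0.09 ]
side marker [392.  192.9] 0.57 [ 0.43  -0.338]
side moisture_dish_1 [371.7 164.6] 0.97 [ 0.514 -0.378]
```

View pics/scene0.png

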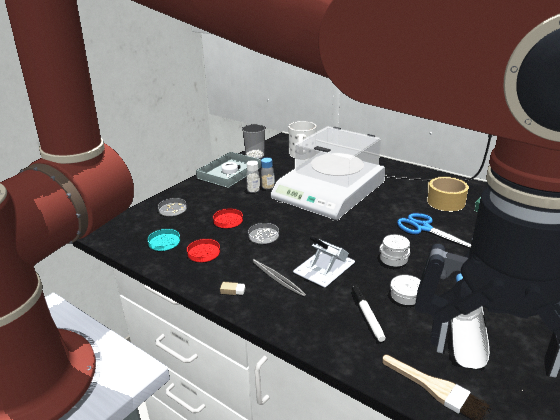

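View pics/side0.png

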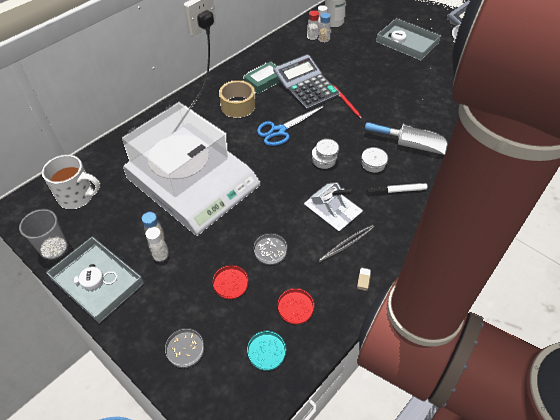

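The two clear dishes are at scene (172,207) / side (184,348), with yellowish kernels (petri_1), and at scene (263,233) / side (270,248), with whitish kernels (petri_0). The red dishes at scene (228,218) and (203,250) and the turquoise one at (163,240) are decoys. I'll confirm this with a crop and locate the lens.

Run:
```python
from h import *
A,d1=grab_frame("scene");B,d2=grab_frame("side")
z=lambda im,x,y,w,h,s:cv2.resize(im[y:y+h,x:x+w],None,fx=s,fy=s,interpolation=cv2.INTER_CUBIC)
c=np.zeros((600,800,3),np.uint8)
def put(p,x,y): c[y:y+p.shape[0],x:x+p.shape[1]]=p
put(z(B,150,220,150,160,2.5),0,0); put(z(B,290,165,80,75,5),400,0)
put(z(A,145,190,140,70,2.5),0,420); put(z(A,285,225,80,43,5),400,385)
cv2.imwrite("pics/crop1.png",c)
print("p1",atz("scene",(172.1,207),.007),atz("side",(184,348),.007),tri(ray("scene",(172.1,205.1)),ray("side",(184,348))))
for t in("lens_handle","lens_glass"):
  for cam,d in(("scene",d1),("side",d2)):
    for r in masks_of(cam,t)[:1]:
      m=r["region"];v,u=np.nonzero(m&(d>0));ci=camera_info(cam)
      P=np.stack([(u-ci["cx"])/ci["fx"],-(v-ci["cy"])/ci["fy"],-np.ones(len(u))],1)*d[v,u][:,None]
      T=np.array(ci["T"]);P=P@T[:3,:3].T+T[:3,3];mm=P[:,2]>.055
      print(t,cam,r["box"],r["conf"],len(P),P.mean(0));Q=P[mm]
      if len(Q)>3: print(len(Q),"hi",Q.mean(0),np.linalg.svd(Q-Q.mean(0))[2][0],"top",Q[Q[:,2].argmax()])
```

```text
p1 [0.49807434 0.21199789 0.007     ] [0.49508996 0.21173394 0.007     ] (array([0.49560214, 0.21142385, 0.01183822]), np.float64(0.005150513482845171))
lens_handle scene [312.6, 238.1, 25.1, 16.6] 0.56 148 [ 0.4949888  -0.22372809  0.06380229]
83 hi [ 0.47860642 -0.22349074  0.07897965] [ 0.70227748 -0.10465556 -0.7041687 ] top [ 0.46401169 -0.22049846  0.09613268]
lens_handle side [323.0, 189.5, 30.5, 10.6] 0.57 198 [ 0.50244588 -0.21732158  0.05462408]
83 hi [ 0.48213918 -0.21505078  0.07583422] [ 0.71870212 -0.04909495 -0.69358269] top [ 0.46466711 -0.21546418  0.09527077]
lens_glass scene [314.6, 234.8, 23.7, 19.1] 0.53 121 [ 0.49399979 -0.22734293  0.06338144]
66 hi [ 0.48058691 -0.22426289  0.07647826] [ 0.71388489 -0.07135999 -0.69661762] top [ 0.46401169 -0.22049846  0.09613268]
lens_glass side [321.9, 188.2, 31.8, 14.9] 0.62 210 [ 0.50183224 -0.21822467  0.05505974]
90 hi [ 0.4810522  -0.21531772  0.07675529] [ 0.72397846 -0.03038937 -0.68915287] top [ 0.46466711 -0.21546418  0.09527077]
```

View pics/crop1.png

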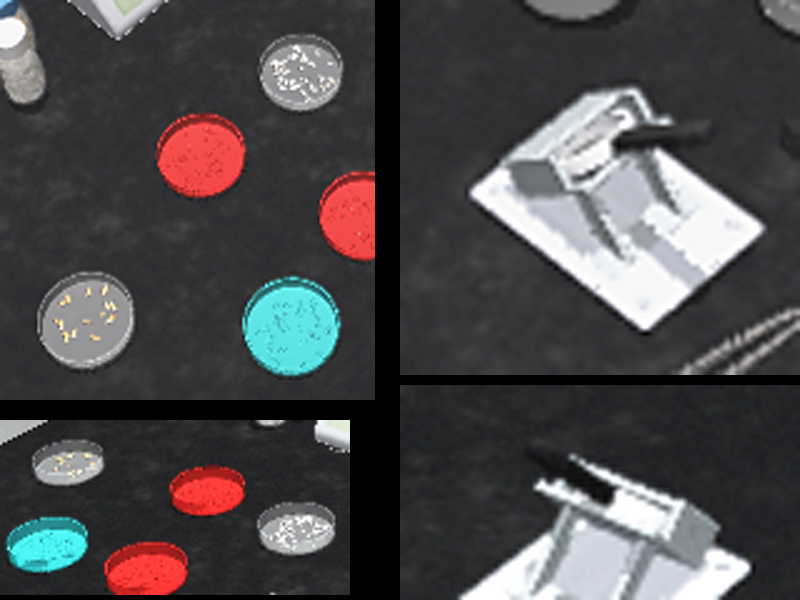

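```bash
python3 -m handwheel '[[[0.025,0.025,0,0,0,-2.3],[0.025,0.025,0,0,0,-2.3],[0.025,0.025,0,0,0,-2.3],[0.025,0.025,0,0,0,-2.3],[0.025,0.025,0,0,0,-2.3],[0.025,0.025,0,0,0,-2.3],[0.025,0.025,0,0,0,-2.3],[0.025,0.025,0,0,0,-2.3],[0.008,0.035,0,0,0,-2.3],[0.008,0.035,0,0,0,-2.3],[0.008,0.035,0,0,0,0],[0.008,0.035,0,0,0,0],[0.008,0.035,0,0,0,0],[0.008,0.035,0,0,0,0],[0.008,0.035,0,0,0,0],[0.008,0.035,0,0,0,0],[0.008,0.035,0,0,0,0],[0.008,0.035,0,0,0,0],[0.008,0.035,0,0,0,0],[0.008,0.035,0,0,0,0]]]' 1
python3 -m handwheel '[[[0.002,0.038,-0.01,0,0,0],[0.002,0.038,-0.01,0,0,0],[0.002,0.038,-0.01,0,0,0],[0.001,0.038,-0.01,0,0,0],[0.001,0.034,-0.01,0,0,0],[0,0,0,0,0,0],[0,0,0,0,0,0]]]'
cat > w.py <<'E'
from h import *
import sys
ci=camera_info("wrist");im,d=grab_frame("wrist");s=state();n=sys.argv[1];cv2.imwrite(f"pics/{n}.png",im)
print("tcp",s["tool_pos"],s["tool_rot"],s["joint_pos"])
for t in sys.argv[2:]:
    for r in pinpoint("wrist",t)[:4]:print(t,np.round(r["position"],1),round(r["conf"],2),np.round(atz("wrist",r["position"],.007,ci),4))
E
python3 w.py w1 petri_1_mid petri_0_mid
```

```text
time: 3.07
tool_pos: [0.489, 0.0274, 0.2317]
tool_rot: [0.0, 0.999, -0.044, 0.0]
contact_force: [0.8, -0.3, 0.2]
gripper_width: 0.996
grasp_force: 0.0
time: 3.65
tool_pos: [0.4961, 0.2129, 0.1804]
tool_rot: [0.0, 0.999, -0.042, -0.001]
contact_force: [0.3, -0.2, 0.8]
gripper_width: 1.002
grasp_force: 0.0
tcp [0.49667467 0.21184131 0.18106843] [ 3.48309817e-04  9.99071074e-01 -4.30905732e-02 -2.66616430e-04] [ 2.65566495e-01 -1.14333621e-01  1.86119336e+00 -5.09516844e-04
  1.39545260e+00  1.92265973e+00]
petri_1_mid [277.3 189.3] 0.81 [0.4928 0.2092 0.007 ]
petri_0_mid [366.7 275.7] 0.81 [0.3841 0.1155 0.007 ]
petri_0_mid [417.4 141. ] 0.72 [0.5336 0.0605 0.007 ]
petri_0_mid [448.1 252.2] 0.64 [0.4013 0.0118 0.007 ]
petri_0_mid [499.2 143.2] 0.59 [ 0.5302 -0.0507  0.007 ]
```

View pics/w1.png

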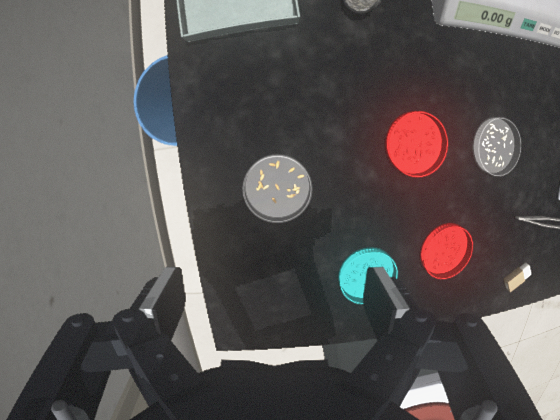

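The wrist view shows the yellowish-kernel dish at (277,189), almost under the tool, and the decoys are clear of the fingers. I'll descend in two stages and grip.

```bash
python3 -m handwheel '[[[-0.0025,-0.0015,-0.03,0,0,0],[0,0,-0.03,0,0,0],[0,0,-0.03,0,0,0],[0,0,-0.03,0,0,0],[0,0,-0.025,0,0,0],[0,0,-0.02,0,0,0],[0,0,-0.01,0,0,0],[0,0,-0.008,0,0,0],[0,0,0,0,0,0]]]'
python3 -m handwheel '[[[0,0,0,0,0,0],[0,0,0,0,0,0],[0,0,0,0,0,0],[0,0,0,0,0,0],[0,0,0,0,0,0],[0,0,0,0,0,0],[0,0,0,0,0,0],[0,0,0,0,0,0],[0,0,0,0,0,0],[0,0,0,0,0,0]]]' 0.7
```

```text
time: 4.55
tool_pos: [0.4942, 0.2091, -0.0024]
tool_rot: [0.0, 0.999, -0.044, -0.001]
contact_force: [-0.4, 0.7, 0.9]
gripper_width: 1.005
grasp_force: 0.0
time: 5.38
tool_pos: [0.4966, 0.2105, 0.0009]
tool_rot: [-0.001, 0.999, -0.044, 0.002]
contact_force: [0.2, -1.1, 6.4]
gripper_width: 0.753
grasp_force: 66.5
```

```bash
python3 -m handwheel '[[[0,0,0.003,0,0,0],[0,0,0.007,0,0,0],[0,0,0.015,0,0,0],[0,0,0.015,0,0,0],[0,0,0.015,0,0,0],[0,0,0.01,0,0,0],[0,0,0,0,0,0],[0,0,0,0,0,0]]]'
python3 w.py w2 petri_1_mid
```

```text
time: 6.05
tool_pos: [0.4948, 0.2102, 0.0639]
tool_rot: [-0.0, 0.999, -0.044, 0.001]
contact_force: [-0.1, 0.6, 0.8]
gripper_width: 0.754
grasp_force: 66.0
tcp [0.49405467 0.20998892 0.06296589] [ 4.74811675e-05  9.99042025e-01 -4.37605586e-02 -2.07823346e-04] [2.63216114e-01 1.17215796e-02 1.95194646e+00 3.79687863e-05
 1.17834953e+00 1.92154699e+00]
petri_1_mid [274.4 279.3] 0.56 [0.4567 0.2127 0.007 ]
```

View pics/w2.png

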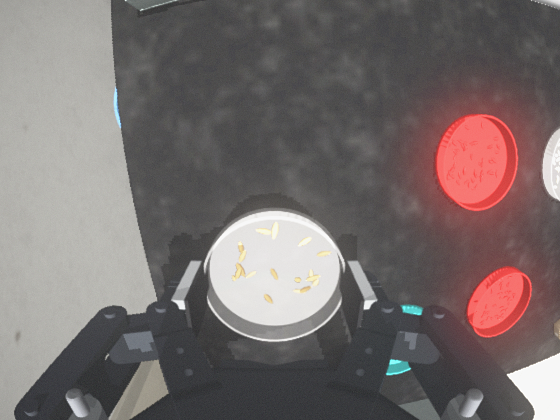

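The dish is held level between the pads, at pixel (274,276). I'll work out its centre and measure petri_0 again.

Run:
```python
from h import *
ci=camera_info("wrist")
for z in(.064,.07,.076):print(z,atz("wrist",(274.4,279.3),z,ci), atz("wrist",(274,211),z+.007,ci),atz("wrist",(274,341),z-.007,ci),atz("wrist",(205,272),z+.007,ci)[1],atz("wrist",(344,272),z+.007,ci)[1])
for c in("scene","side"):
    grab_frame(c)
    for t in("petri_0_mid","petri_1_mid"):
        for r in pinpoint(c,t)[:4]: print(c,t,np.round(r["position"],1),round(r["conf"],2),np.round(atz(c,r["position"],.007),4)[:2],np.round(atz(c,r["position"],.07),4)[:2])
```

```text
0.064 [0.48921431 0.20940121 0.064     ] [0.52698638 0.20630242 0.071     ] [0.44277044 0.2136534  0.057     ] 0.24149550958836546 0.17591190611673915
0.07 [0.49267766 0.20910571 0.07      ] [0.52893423 0.20613065 0.077     ] [0.44795814 0.213199   0.063     ] 0.23974257318146905 0.17710554096614733
0.076 [0.49614101 0.20881021 0.076     ] [0.53088207 0.20595889 0.083     ] [0.45314584 0.21274461 0.069     ] 0.23798963677457263 0.17829917581555554
scene petri_0_mid [202.1 251.7] 0.94 [0.4016 0.0145] [ 0.339  -0.0565]
scene petri_0_mid [262.6 233.6] 0.9 [ 0.5286 -0.0456] [ 0.4522 -0.1101]
scene petri_0_mid [165.  241.4] 0.82 [0.3839 0.109 ] [0.3233 0.0277]
scene petri_0_mid [227.4 219.6] 0.58 [0.5297 0.0597] [ 0.4532 -0.0163]
scene petri_1_mid [169.7 183.3] 0.56 [0.5839 0.3157] [0.5015 0.2118]
side petri_0_mid [267.8 349.6] 0.87 [0.3831 0.1128] [0.3642 0.131 ]
side petri_0_mid [295.8 303. ] 0.68 [0.4073 0.0103] [0.3866 0.036 ]
side petri_1_mid [180.8 333.1] 0.64 [0.521  0.1971] [0.4919 0.209 ]
```

```bash
python3 -m handwheel '[[[0,-0.01,0.025,0,0,0],[0,-0.015,0.025,0,0,0],[0,-0.02,0.025,0,0,0],[0,-0.03,0.025,0,0,0],[0,-0.03,0,0,0,0],[0,-0.03,0,0,0,0],[0,-0.03,0,0,0,0],[0,-0.03,0,0,0,0],[0,-0.03,0,0,0,0],[0,-0.02,0,0,0,0],[0,-0.012,0,0,0,0],[0,0,0,0,0,0],[0,0,0,0,0,0],[0,0,0,0,0,0]]]'
python3 w.py w3 petri_0_mid petri_1_mid
```

```text
time: 7.62
tool_pos: [0.4944, -0.0461, 0.1631]
tool_rot: [-0.0, 0.999, -0.043, -0.0]
contact_force: [0.2, 0.7, 0.3]
gripper_width: 0.752
grasp_force: 66.4
tcp [ 0.49440934 -0.04591557  0.1631696 ] [-2.46134520e-04  9.99069318e-01 -4.31326227e-02 -1.22160257e-04] [-2.42847883e-01 -2.09385300e-01  1.97579037e+00  4.42426272e-04
  1.37552472e+00  1.41415455e+00]
petri_0_mid [159.3 165.9] 0.95 [0.5297 0.062  0.007 ]
petri_0_mid [275.2 158.2] 0.91 [ 0.5254 -0.0503  0.007 ]
petri_0_mid [147.8 295.3] 0.87 [0.3855 0.1081 0.007 ]
petri_0_mid [389.2 246. ] 0.6 [ 0.4255 -0.1618  0.007 ]
petri_1_mid [271.7 278.6] 0.95 [ 0.4002 -0.0359  0.007 ]
petri_1_mid [386.8 244.2] 0.16 [ 0.4279 -0.159   0.007 ]
```

View pics/w3.png

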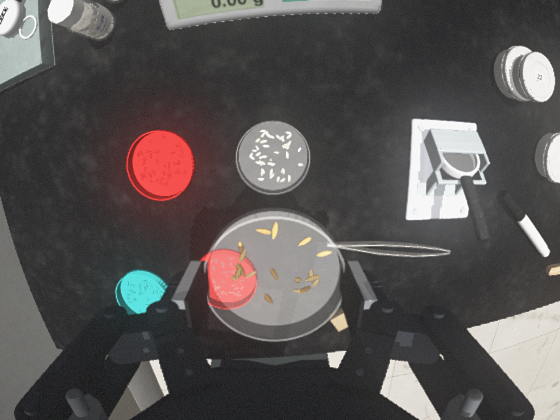

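Run:
```python
from h import *
ci=camera_info("wrist");grab_frame("wrist")
for t in("petri_0_mid","petri_1_mid"):
  for r in masks_of("wrist",t):
    m=r["region"].astype(np.uint8);M=cv2.moments(m,True);c=(M["m10"]/M["m00"],M["m01"]/M["m00"])
    k=max(cv2.findContours(m,0,1)[0],key=len);(e,ax,an)=cv2.fitEllipse(k)
    print(t,round(r["conf"],2),np.round(r["box"],1),np.round(c,1),np.round(e,1),np.round(ax,1),np.round(atz("wrist",e,.007,ci),4),np.round(atz("wrist",e,.170,ci),4))
for c in("scene","side"):
    grab_frame(c)
    for t in("petri_0_mid",):
        for r in pinpoint(c,t)[:4]: print(c,t,np.round(r["position"],1),round(r["conf"],2),np.round(atz(c,r["position"],.007),4)[:2])
print(state()["tool_pos"])
```

```text
petri_0_mid 0.96 [126.3 129.1  67.5  71.7] [160.5 164.4] [160.5 164.5] [68.2 70.7] [0.5309 0.0606 0.007 ] [ 0.5527 -0.0015  0.17  ]
petri_0_mid 0.66 [116.1 269.   55.2  43.9] [139.  290.1] [139.  290.2] [41.5 51.4] [0.3924 0.1176 0.007 ] [0.4899 0.0243 0.17  ]
petri_0_mid 0.6 [237.9 120.1  74.4  77. ] [272.5 157.2] [272.5 157.2] [72.9 73.9] [ 0.5267 -0.0478  0.007 ] [ 0.5508 -0.0508  0.17  ]
petri_0_mid 0.54 [47.2  2.7 70.4 37.1] [83.1 17.9] [83.6 18.1] [35.7 72.3] [0.6964 0.1309 0.007 ] [0.6279 0.0304 0.17  ]
petri_1_mid 0.85 [207.  205.5 139.  134.4] [273.9 274.6] [273.9 274.6] [134.4 138.9] [ 0.4049 -0.0386  0.007 ] [ 0.4956 -0.0466  0.17  ]
scene petri_0_mid [225.1 219.9] 0.94 [0.5257 0.0631]
scene petri_0_mid [265.5 231.2] 0.76 [ 0.5401 -0.0447]
scene petri_0_mid [205.6 250.6] 0.72 [0.4087 0.0114]
scene petri_0_mid [165.1 239.4] 0.68 [0.3895 0.1149]
side petri_0_mid [270.2 246.3] 0.97 [ 0.5313 -0.0509]
side petri_0_mid [294.3 305.1] 0.92 [0.4065 0.0155]
side petri_0_mid [230.1 282.7] 0.83 [0.5304 0.0638]
side petri_0_mid [264.9 352. ] 0.64 [0.3838 0.1195]
[ 0.49443774 -0.04676181  0.1633239 ]
```

petri_0's whitish kernels show at (273,157), and the held dish is at (274,275). The shift needed is about +32 mm in x and -1 mm in y. I'll go above it and look from low down.

```bash
python3 -m handwheel '[[[0.01,-0.001,0,0,0,0],[0.015,0,-0.02,0,0,0],[0.007,0,-0.03,0,0,0],[0,0,-0.03,0,0,0],[0,0,-0.025,0,0,0],[0,0,-0.015,0,0,0],[0,0,-0.005,0,0,0],[0,0,0,0,0,0],[0,0,0,0,0,0],[0,0,0,0,0,0]]]'
python3 w.py w4 petri_0_mid
python3 - <<'E'
from h import *
im=cv2.imread("pics/w4.png");a=im[150:360,170:380]
b,_=grab_frame("side");s=b[215:275,230:310]; c,_=grab_frame("scene"); q=c[190:250,225:305]
o=np.zeros((600,800,3),np.uint8);o[:420,:420]=cv2.resize(a,(420,420));o[:285,420:]=cv2.resize(s,(380,285));o[300:585,420:]=cv2.resize(q,(380,285));cv2.imwrite("pics/c4.png",o)
E
```

```text
time: 8.95
tool_pos: [0.5278, -0.0483, 0.0401]
tool_rot: [0.0, 0.999, -0.044, 0.002]
contact_force: [0.2, -0.1, -0.1]
gripper_width: 0.752
grasp_force: 66.4
tcp [ 0.52790142 -0.04829676  0.04026785] [ 3.22463636e-04  9.99039096e-01 -4.37927637e-02  1.72470445e-03] [-2.31673012e-01  2.71739702e-02  1.97993108e+00  1.17616618e-05
  1.13097843e+00  1.42673201e+00]
petri_0_mid [111.4 393.5] 0.82 [0.3868 0.1117 0.007 ]
petri_0_mid [106.7 247.7] 0.57 [0.5321 0.0603 0.007 ]
```

View pics/c4.png

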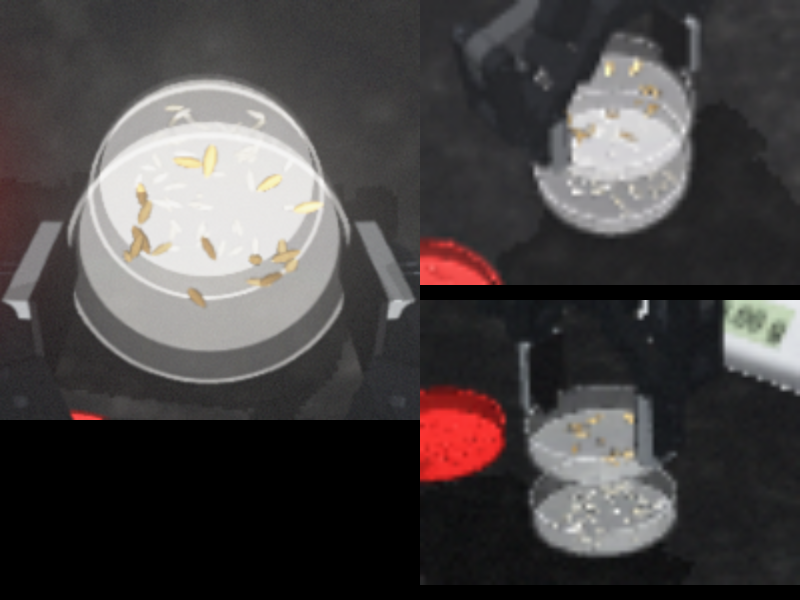

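The crop shows the lower rim ellipse centred at about (206,189), the held dish's rim at (209,257), and its base at (210,236). I'll convert these to positions.

Run:
```python
from h import *
ci=camera_info("wrist");f=lambda u,v:(170+u/2,150+v/2)
def c(l,r,t,b,z):
    L,R,T,B=[atz("wrist",f(*p),z,ci) for p in(l,r,t,b)]
    print(z,"y",round((L[1]+R[1])/2,4),"dia",round(L[1]-R[1],4),"x",round((T[0]+B[0])/2,4),"dia",round(T[0]-B[0],4))
for z in(.014,):c((91,188),(323,188),(206,79),(206,299),z)
for z in(.045,.05,.055,.06):c((68,245),(350,245),(209,133),(209,382),z)
for z in(.03,.036,.042,.046):c((80,236),(340,236),(210,122),(210,350),z)
print(state()["tool_pos"])
```

```text
0.014 y -0.0487 dia 0.0658 x 0.5273 dia 0.0686
0.045 y -0.0491 dia 0.0683 x 0.5214 dia 0.0711
0.05 y -0.0494 dia 0.0658 x 0.5244 dia 0.0686
0.055 y -0.0496 dia 0.0633 x 0.5274 dia 0.066
0.06 y -0.0498 dia 0.0608 x 0.5304 dia 0.0634
0.03 y -0.0489 dia 0.0692 x 0.52 dia 0.0693
0.036 y -0.0492 dia 0.0664 x 0.5233 dia 0.0666
0.042 y -0.0495 dia 0.0637 x 0.5266 dia 0.0638
0.046 y -0.0496 dia 0.0619 x 0.5288 dia 0.062
[ 0.52733464 -0.04816448  0.03965831]
```

```bash
python3 -m handwheel '[[[0.0017,0.0005,-0.005,0,0,0],[0,0,-0.006,0,0,0],[0,0,-0.005,0,0,0],[0,0,-0.004,0,0,0],[0,0,-0.002,0,0,0],[0,0,-0.001,0,0,0],[0,0,0,0,0,0],[0,0,0,0,0,0]]]'
python3 -c "
from h import *
print(state()['tool_pos'],state()['contact_force'])"
```

```text
time: 9.82
tool_pos: [0.5283, -0.0475, 0.0153]
tool_rot: [0.0, 0.999, -0.044, 0.0]
contact_force: [-0.1, 0.1, -0.2]
gripper_width: 0.749
grasp_force: 66.4
[ 0.52831877 -0.04750159  0.01532451] [-0.14040102  0.12465303 -0.19946538]
```

```bash
python3 -m handwheel '[[[0,0,-0.001,0,0,0],[0,0,-0.0005,0,0,0],[0,0,0,0,0,0],[0,0,0,0,0,0]]]'
```

```text
time: 10.15
tool_pos: [0.5286, -0.0476, 0.0148]
tool_rot: [0.0, 0.999, -0.044, 0.0]
contact_force: [-2.5, 0.8, 4.3]
gripper_width: 0.753
grasp_force: 67.0
```

Contact is made at 4 N. Releasing.

```bash
python3 -m handwheel '[[[0,0,0,0,0,0],[0,0,0,0,0,0],[0,0,0,0,0,0],[0,0,0,0,0,0],[0,0,0,0,0,0]]]' 1
python3 -m handwheel '[[[0,0,0.008,0,0,0],[0,0,0.02,0,0,0],[0,0,0.03,0,0,0],[-0.01,0,0.04,0,0,0],[-0.01,0,0.04,0,0,0],[-0.01,0,0,0,0,0],[0,0,0,0,0,0],[0,0,0,0,0,0]]]'
python3 w.py w5 petri_1_mid petri_0_mid lens_handle lens_glass pocket_floor holder
python3 - <<'E'
from h import *
im=cv2.imread("pics/w5.png")
b,_=grab_frame("side");s=b[215:275,230:310]
o=np.zeros((600,800,3),np.uint8);o[:420,:560]=im;o[420:600,560:]=cv2.resize(s,(240,180));cv2.imwrite("pics/c5.png",o)
E
```

```text
time: 10.57
tool_pos: [0.528, -0.0475, 0.0136]
tool_rot: [-0.0, 0.999, -0.044, -0.0]
contact_force: [0.2, 0.1, -0.4]
gripper_width: 0.996
grasp_force: 0.0
time: 11.23
tool_pos: [0.4981, -0.0474, 0.1523]
tool_rot: [0.0, 0.999, -0.044, 0.001]
contact_force: [0.2, -0.6, -1.1]
gripper_width: 1.001
grasp_force: 0.0
tcp [ 0.49763824 -0.04731297  0.15109708] [-1.51752296e-04  9.99037424e-01 -4.38626558e-02 -5.18744622e-04] [-2.43827273e-01 -1.88157558e-01  1.97858080e+00  9.36175714e-05
  1.35224652e+00  1.41470219e+00]
petri_1_mid [270.3 165.8] 0.68 [ 0.5245 -0.047   0.007 ]
petri_0_mid [153.1 169. ] 0.77 [0.533  0.0631 0.007 ]
petri_0_mid [221.5 287.5] 0.72 [0.4035 0.0149 0.007 ]
petri_0_mid [138.1 302.5] 0.7 [0.3868 0.1159 0.007 ]
lens_handle [476.2 213. ] 0.78 [ 0.4605 -0.2626  0.007 ]
lens_glass [462.3 163.2] 0.74 [ 0.5155 -0.2394  0.007 ]
pocket_floor [457.3 141.7] 0.77 [ 0.5374 -0.2325  0.007 ]
pocket_floor [443.8 159.3] 0.21 [ 0.5202 -0.2167  0.007 ]
holder [444.9 160.5] 0.68 [ 0.519  -0.2181  0.007 ]
```

View pics/c5.png

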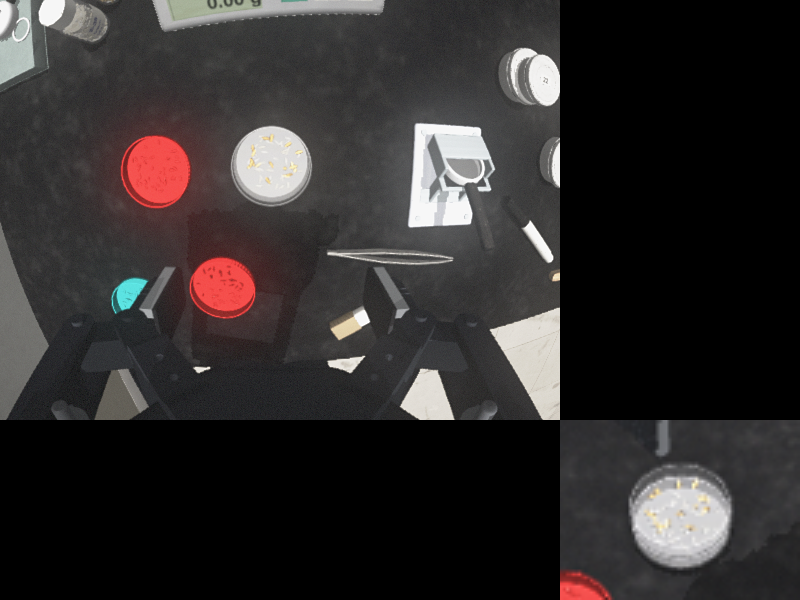

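The stack is square, with its centre at wrist pixel (271,166). The lens handle runs from about (468,185) to (488,247). Next I'll compute the handle line.

Run:
```python
from h import *
ci=camera_info("wrist");im,d=grab_frame("wrist")
print("mid",atz("wrist",(476.2,213),.072,ci),"glass",atz("wrist",(462.3,163.2),.034,ci),"floor",atz("wrist",(457.3,141.7),.018,ci),"top",atz("wrist",(487.5,247),.094,ci),"holder",atz("wrist",(444.9,160.5),0,ci))
# foot plate corners edge direction
for p in((415,124),(409,226),(471,223)):print(atz("wrist",p,.007,ci))
```

```text
mid [ 0.48647706 -0.21446844  0.072     ] glass [ 0.52087719 -0.22085382  0.034     ] floor [ 0.53850228 -0.22451037  0.018     ] top [ 0.46523139 -0.21497955  0.094     ] holder [ 0.5173743 -0.2209321  0.       ]
[ 0.55469851 -0.18385919  0.007     ]
[ 0.45424918 -0.17935711  0.007     ]
[ 0.44973896 -0.25574965  0.007     ]
```

```bash
python3 -m handwheel '[[[0.003,-0.02,0,0,0,0],[0.003,-0.025,0,0,0,1.5],[0.003,-0.025,0,0,5,0],[0.003,-0.025,0,0,5,0],[0.003,-0.025,0,0,5,0],[0.004,-0.025,0,0,5,0],[0.004,-0.025,0,0,5,0],[0,0,0,0,5,0],[0,0,0,0,5,0],[0,0,0,0,0,0],[0,0,0,0,0,0],[0,0,0,0,0,0]]]' 1
python3 w.py w6 lens_handle lens_glass pocket_floor
python3 - <<'E'
from h import *
from scipy.spatial.transform import Rotation as R
s=state();print(R.from_quat(s["tool_rot"],scalar_first=True).as_matrix().round(3))
ci=camera_info("wrist");t=("lens_handle",.072),("lens_glass",.034),("pocket_floor",.018)
grab_frame("wrist")
for n,z in t:
  for r in pinpoint("wrist",n)[:2]:print(n,r["conf"],np.round(atz("wrist",r["position"],z,ci),4))
E
```

```text
time: 12.68
tool_pos: [0.521, -0.2173, 0.1517]
tool_rot: [0.009, 0.953, -0.029, -0.3]
contact_force: [-0.3, -0.6, 1.5]
gripper_width: 0.999
grasp_force: 0.0
tcp [ 0.52100032 -0.2173461   0.15235435] [ 0.00939645  0.95353712 -0.02927245 -0.29970283] [-0.41284435  0.35705592  1.48551945 -0.2421479   1.8592668   1.21721713]
lens_handle [274.4 193.2] 0.63 [ 0.4094 -0.2178  0.007 ]
lens_glass [275.7 119.1] 0.89 [ 0.5036 -0.2235  0.007 ]
pocket_floor [275.3  90.3] 0.83 [ 0.5317 -0.2245  0.007 ]
[[ 0.819 -0.05  -0.572]
 [-0.062 -0.998 -0.001]
 [-0.571  0.036 -0.82 ]]
lens_handle 0.92 [ 0.4872 -0.22    0.072 ]
lens_handle 0.33 [ 0.5    -0.1837  0.072 ]
lens_glass 0.93 [ 0.5211 -0.2218  0.034 ]
pocket_floor 0.75 [ 0.5372 -0.2233  0.018 ]
```

View pics/w6.png

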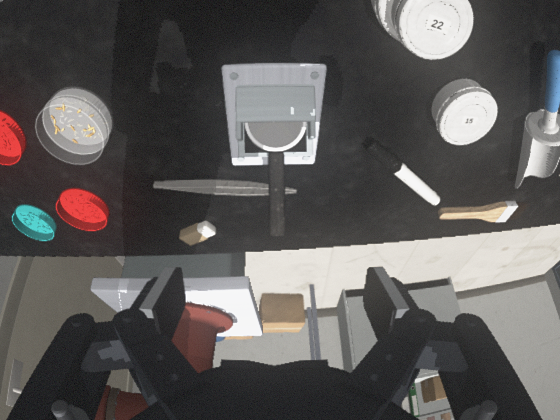

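The handle runs straight down column 276, midway between the fingers at columns 165 and 385. I'll approach along the tool axis and grip.

```bash
python3 -m handwheel '[[[0.021,-0.0008,0,0,0,0],[-0.0083,0,-0.0119,0,0,0],[-0.0083,0,-0.0119,0,0,0],[-0.0083,0,-0.0119,0,0,0],[-0.0083,0,-0.0119,0,0,0],[-0.0083,0,-0.0119,0,0,0],[-0.0083,0,-0.0119,0,0,0],[-0.0083,0,-0.0119,0,0,0],[-0.0083,0,-0.0119,0,0,0],[0,0,0,0,0,0],[0,0,0,0,0,0]]]'
python3 -m handwheel '[[[0,0,0,0,0,0],[0,0,0,0,0,0],[0,0,0,0,0,0],[0,0,0,0,0,0],[0,0,0,0,0,0],[0,0,0,0,0,0],[0,0,0,0,0,0],[0,0,0,0,0,0],[0,0,0,0,0,0],[0,0,0,0,0,0],[0,0,0,0,0,0],[0,0,0,0,0,0]]]' 0
```

```text
time: 14.0
tool_pos: [0.4748, -0.218, 0.0558]
tool_rot: [0.009, 0.953, -0.029, -0.301]
contact_force: [-0.5, 0.0, 0.1]
gripper_width: 0.998
grasp_force: 0.0
time: 15.0
tool_pos: [0.4759, -0.2183, 0.0568]
tool_rot: [0.009, 0.953, -0.029, -0.3]
contact_force: [0.5, 0.5, 2.0]
gripper_width: 0.121
grasp_force: 58.5
```

```bash
python3 -m handwheel '[[[-0.004,0.0002,0.004,0,0,0],[-0.007,0.0004,0.007,0,0,0],[-0.007,0.0004,0.007,0,0,0],[-0.007,0.0004,0.007,0,0,0],[-0.007,0.0004,0.007,0,0,0],[-0.007,0.0004,0.007,0,0,0],[-0.007,0.0004,0.007,0,0,0],[0,0,0.03,0,0,0],[0,0,0.03,0,0,0],[0,0,0.03,0,0,0],[0,0,0,0,0,0]]]'
python3 - <<'E'
from h import *
im,_=grab_frame("wrist");ci=camera_info("wrist");s=state();a,_=grab_frame("side")
o=np.zeros((600,800,3),np.uint8);o[:420,:560]=im;o[360:600,480:]=cv2.resize(a[110:290,240:480],(320,240));cv2.imwrite("pics/c7.png",o)
for n in("lens_handle","lens_glass"):
  for c in("wrist","side"):
    for r in pinpoint(c,n)[:2]:print(n,c,r["conf"],r["position"])
print(s["tool_pos"],s["grasp_force"])
E
```

```text
time: 15.92
tool_pos: [0.4315, -0.217, 0.1993]
tool_rot: [0.012, 0.954, -0.03, -0.297]
contact_force: [0.9, -1.0, -0.3]
gripper_width: 0.123
grasp_force: 58.5
lens_handle wrist 0.69 [272.1, 288.1]
lens_handle side 0.7 [368.5, 158.6]
lens_handle side 0.37 [393.5, 192.7]
lens_glass wrist 0.87 [272.9, 172.2]
lens_glass wrist 0.27 [210.5, 84.3]
lens_glass side 0.74 [328.7, 203.9]
lens_glass side 0.65 [349.6, 160.6]
[ 0.43079332 -0.21655263  0.19652048] 58.50386269514729
```

View pics/c7.png

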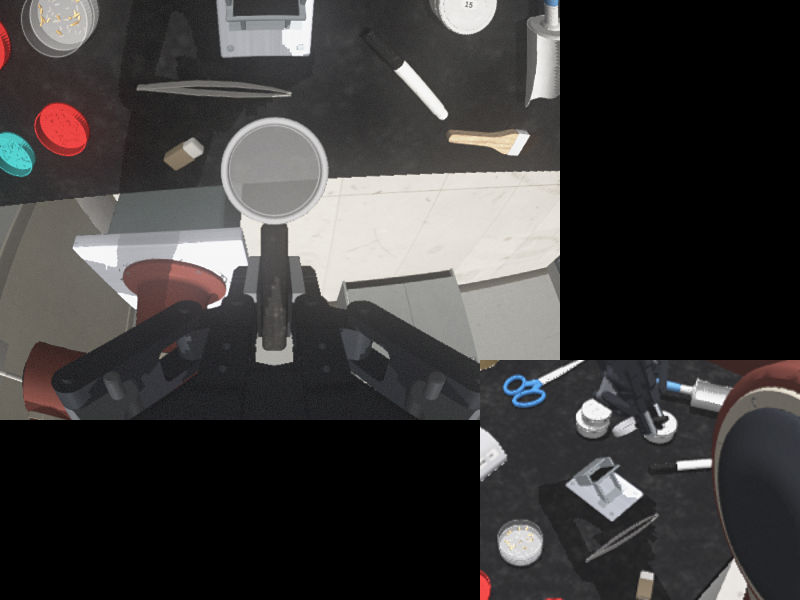

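The lens is firmly held and clear of the holder, with its glass at wrist pixel (274,171). I'll level it by turning -45° and move it over the stack, staying high.

```bash
python3 -m handwheel '[[[0.005,0.019,0,-0.3,-5,0],[0.005,0.019,0,-0.3,-5,0],[0.005,0.019,0,-0.3,-5,0],[0.005,0.019,0,-0.3,-5,0],[0.005,0.019,-0.01,-0.3,-5,0],[0.005,0.019,-0.01,-0.3,-5,0],[0.005,0.019,-0.01,-0.3,-5,0],[0.006,0.02,-0.01,-0.3,-5,0],[0.006,0.02,-0.01,-0.3,-5,0],[0,0,0,0,0,0],[0,0,0,0,0,0],[0,0,0,0,0,0],[0,0,0,0,0,0]]]'
cat > m.py <<'E'
from h import *
from scipy.spatial.transform import Rotation as R
im,d=grab_frame("wrist");ci=camera_info("wrist");s=state()
print(s["tool_pos"],R.from_quat(s["tool_rot"],scalar_first=True).as_matrix().round(3).tolist())
T=np.array(ci["T"])
for n in("lens_glass","petri_1_mid"):
  for r in masks_of("wrist",n)[:2]:
    m=r["region"];v,u=np.nonzero(m&(d>0));k=d[v,u];
    P=[]
    for a,b,z in zip(u,v,k):
        o,q=ray("wrist",(a,b),ci);c=T[:3,:3].T@q;P.append(o+q*z/-c[2])
    P=np.array(P);K=abs(P[:,2]-np.median(P[:,2]))<.02;P=P[K];C=P.mean(0);N=np.linalg.svd(P-C)[2][2]
    print(n,round(r["conf"],2),np.round(r["box"]),C.round(4),"ctr",((P.max(0)+P.min(0))/2).round(4),np.ptp(P,0).round(4),"normal",N.round(3))
  for r in pinpoint("wrist",n)[:2]:print(n,round(r["conf"],2),np.round(r["position"]),[np.round(atz("wrist",r["position"],z,ci),4).tolist() for z in(.021,s["tool_pos"][2]+.019)])
c,_=grab_frame("scene");e,_=grab_frame("side")
o=np.zeros((600,800,3),np.uint8);o[:330,:440]=cv2.resize(im,(440,330));o[:330,440:]=cv2.resize(c[130:295,170:350],(360,330));o[330:,:360]=cv2.resize(e[150:285,190:370],(360,270));cv2.imwrite("pics/c8.png",o)
E
python3 m.py
```

```text
time: 17.3
tool_pos: [0.4774, -0.0435, 0.1433]
tool_rot: [0.019, 0.995, -0.038, 0.088]
contact_force: [-0.0, -0.1, -0.5]
gripper_width: 0.123
grasp_force: 58.6
[ 0.47757127 -0.04356613  0.14344178] [[0.982, -0.079, 0.174], [-0.072, -0.996, -0.045], [0.177, 0.032, -0.984]]
lens_glass 0.84 [220. 120. 108. 228.] [ 0.5134 -0.0464  0.1615] ctr [ 0.4946 -0.0476  0.1612] [0.108  0.045  0.0088] normal [-0.024 -0.003 -1.   ]
lens_glass 0.81 [274. 173.] [[0.5225, -0.0516, 0.021], [0.5254, -0.0474, 0.1624]]
lens_glass 0.65 [119.   2.] [[0.7077, 0.0853, 0.021], [0.6158, 0.0194, 0.1624]]
petri_1_mid 0.71 [121.   2.] [[0.7065, 0.0839, 0.021], [0.6152, 0.0188, 0.1624]]
```

View pics/c8.png

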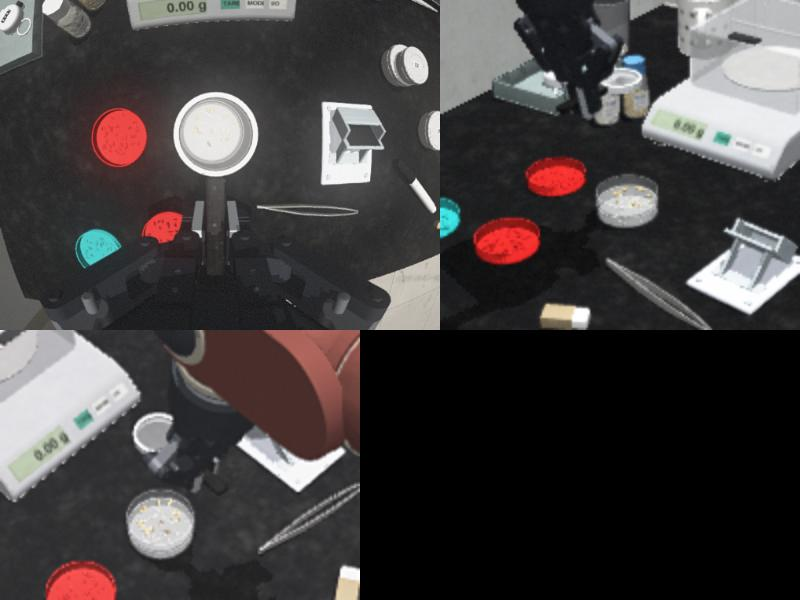

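The lens is level within about 1.5°. Its glass is at (0.526, -0.047, 0.16), directly over the stack, which shows inside the ring at (215,133) in the composite. Lowering it by about 88 mm.

```bash
python3 -m handwheel '[[[0.001,0,-0.015,0,0,0],[0.001,0,-0.015,0,0,0],[0,0,-0.015,0,0,0],[0,0,-0.015,0,0,0],[0,0,-0.012,0,0,0],[0,0,-0.01,0,0,0],[0,0,-0.006,0,0,0],[0,0,0,0,0,0],[0,0,0,0,0,0],[0,0,0,0,0,0],[0,0,0,0,0,0],[0,0,0,0,0,0],[0,0,0,0,0,0]]]'
python3 m.py
```

```text
time: 18.73
tool_pos: [0.4792, -0.0428, 0.0553]
tool_rot: [0.019, 0.995, -0.037, 0.088]
contact_force: [-0.6, -0.1, -0.4]
gripper_width: 0.123
grasp_force: 58.6
[ 0.4790258  -0.04274073  0.05508835] [[0.982, -0.078, 0.174], [-0.071, -0.996, -0.045], [0.177, 0.032, -0.984]]
lens_glass 0.9 [275. 171.] [[0.5268, -0.0485, 0.021], [0.5276, -0.0468, 0.0741]]
petri_1_mid 0.89 [214. 110. 121. 118.] [ 0.5296 -0.0472  0.0232] ctr [ 0.5276 -0.0478  0.0217] [0.0671 0.0679 0.0161] normal [ 0.001 -0.034 -0.999]
```

View pics/c8.png

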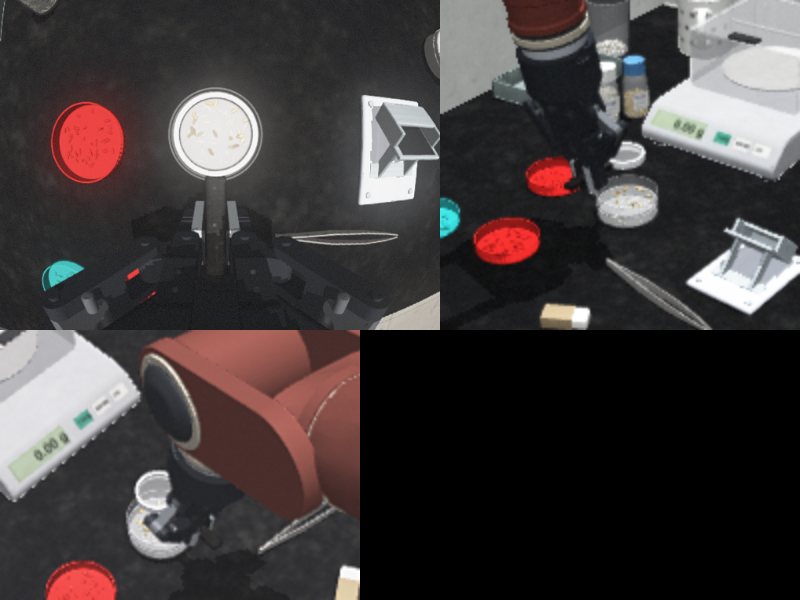

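The glass is centred over the stack at (0.5276, -0.047), about 73 mm above the worktop, with the ring concentric with the dish in the wrist view. Handing in.

```bash
python3 -c "
from plant import *
print(job_done())"
```

```text
the job is handed in; nothing more can be done
None
```

I stacked the two clear dishes squarely and handed the job in at about 19 s, with the gripper holding the lens level over them, its glass centred and about 45 mm above the top rim; the system gave no verdict.

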